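# Put the rolling pin away and lock the keeper bar

## Task

Put the plain olive-wood rolling pin away: lay it gently, without dropping it, into the empty place of the pin rack beside the grooved pin, so that both its handles sit right down in their notches, and let go of it. Then swing the rack's keeper bar across over both pins and push it fully home until it snaps into its catch. Leave the grooved pin in its place, and do not disturb the bowl, the spatula or the canister.

Things in the scene. Friction and masses are not known exactly. Their poses are not given: they have to be found in the camera images.
- rolling_pin: The plain, smooth, dark olive-wood rolling pin to put away, about 0.2 kg, lying loose on the table at the start. Barrel 44 mm in diameter and 130 mm long, with a handle 24 mm in diameter and 30 mm long at each end (190 mm overall, both ends alike). Origin at its centre; its x axis runs along the pin; lying on the table its axis is 22 mm up.
- rack: Cherry-wood rack for two pins, screwed down, does not move. Origin on the table, z up, pins lie along its x. Base x -102..102, y -102..126 mm, 18 mm thick. Two upright boards (cheeks) 16 mm thick across it at x = -78 and +78 (140 mm clear between), tops 72 mm above the table, each with two notches open upwards at y = -38 (holds the grooved pin) and y = +38 (empty).
- empty_place (a point): Where the seated rolling pin's centre belongs: rack (0, 38, 58) mm. Axes as the rack's. Here the handles rest in the notches (28 mm wide, flared to 48 mm at the mouth, V-shaped bottom) and the barrel hangs between the cheeks, its top 80 mm above the table. Neighbours: the grooved pin's axis at y = -38, the catch post's near side at y = +93.
- catch (a point): Top of the catch post (22 mm thick) at rack (0, 104, 82) mm: a 32 x 24 mm steel plate with a sprung roller, and on its +x side a steel stop upturned to 102 mm above the table. The shut bar's end lies on it, against the stop.
- keeper (a joint): Keeper bar's angle, rad, about its upright pivot: 0 = shut, lying along the rack's +y over both pins; grows as it swings open towards the rack's -x (1.57 = along -x). Swings level, easily, stays where left. From about 0.07 the sprung roller under its end resists (about 10 N pushed 135 mm from the pivot); past about 0.03 the roller snaps it home to 0 and holds it.
- keeper_pivot (a point): On the bar's pivot axis at rack (0, -80) mm, at the bar's mid-height, 94 mm above the table; pivot post 20 mm thick below. The bar is beech, 26 mm wide, 16 mm thick (underside 86, top 102 mm above the table), reaching 200 mm from the pivot. A round finger knob, 20 mm across, stands 22 mm up from its top 162 mm from the pivot.
- keeper_end (a point): The middle of the keeper bar's free end, 200 mm from the pivot axis, 94 mm above the table.
- grooved_pin: Pale beech pin with a ringed, grooved barrel, same sizes as the rolling pin, lying in the rack's notches at y = -38. Origin at its centre, x along it. To be left there.
- bowl: Stainless steel mixing bowl, 160 mm across, 75 mm high; origin at the centre of its underside. Bystander.
- spatula: Blue hard-silicone spatula, 250 mm long, lying flat; its x axis runs along it. Bystander.
- canister: White ceramic canister with its lid closed, 110 mm in diameter, 168 mm high with the lid's knob; origin at the centre of its underside. Bystander.
There are look-alikes about, which are no part of the job. Leave any purple, red or yellow look-alike of the rolling_pin alone.

How it is judged:
By the outcome, as a careful person would: the job done as asked, in the order asked, and still so for the second after the job is handed in, with the robot touching nothing.
It also fails if it takes over 61 s, if anything falls off the work surface, if the arm or the gripper's body presses on something with over 40 N, if the wrist force passes 120 N, or if a joint passes its speed limit or range.

## Robot

A 6-joint arm with a two-finger parallel gripper is mounted at the origin on the work surface. World frame = base frame: x ahead of the robot, y to its left, z up, the work surface at z = 0. Lengths are in m, angles in rad, forces in N, time in s.
With the tool pointing down it reaches from about 0.375 to 0.975 m from the base axis. Payload 3.8 kg.
Tool frame: the origin (TCP) lies at the very end of the fingers, on their centre line; the grasp point (between the pads) lies 19 mm behind it (arm.pinch_z is the distance from the TCP to the grasp point, in m); z points along the fingers, y is the line along which they close (so a half turn about z gives the same grasp; the last joint's range is limited). The gripper opens to 88 mm and grips with 3 to 60 N. Pads are 18 mm wide; open, the fingers measure 123 mm over their backs; the gripper's body (75 mm by 187 mm) begins 45 mm behind the grasp point.
Start: joints at [1.25, 0.264, 1.604, -0, 1.274, -0.037], TCP at [0.189, 0.648, 0.239] pointing down, gripper open.
Joint ranges: [-2.63, 2.63], [-0.94, 2.18], [0.31, 2.57], [-1.31, 4.45], [0, 2.66], [-2.55, 2.55]. Speed limits (rad/s): [2.57, 2.57, 3.14, 3.14, 3.14, 3.14].

## Interface

Orientations are given as [roll, pitch, yaw] about the fixed x, y, z axes, in that order (R = Rz(yaw) Ry(pitch) Rx(roll)).
In Python, from workcell import readout, imaging, arm, spotter gives the robot as it stands. The module is installed in compiled form; this text tells all that it offers.
- The arm moves only by the tool move_arm, never from a script. Its argument "deltas" is a list of rows, each a list of 3 entries, a list of its own where there are three numbers: the shift along the tool's x, y, z each as a share of 300 mm, from -1 to 1, then the turn, a rotation vector about the tool's x, y, z each as a share of 60 degrees, from -1 to 1, then the opening in per cent of the stroke, from 0 (shut) to 100 (fully open). A call has 1 to 5 rows; each row shifts and turns the commanded pose from where the row before left it, along the tool's axes as they then stand; what a row does not reach is not made up. A row lasts 1/12 s, in which the tool goes at most 41.7 mm and 7.16 degrees, less where a joint would pass 70% of its speed; a pose out of reach is approached as far as the arm can. A call with a number of a shift or a turn outside -1 to 1 is refused whole. A call with a gripper value outside its range is refused whole. The fingers move at their own pace and stop on an object; "newtons" is the grip in N (left out, the last holds). Time passes only in rows, so rows that do not move let the fingers close. It gives the time, the measured TCP pose, the force, the opening and the grip force at its end, in the units of the state.
- readout.sense(): the state, without advancing time (a new reading comes with each control period).
- imaging.camera(name): name is "scene" or "side" or "wrist"; returns the picture (400x640x3 uint8, red, green, blue); there is no depth.
- imaging.camera_params(name): a dict with "K" (3x3 intrinsics, pixels), "rvec" (rotation vector, rad) and "tvec" (3), from world to camera coordinates, as OpenCV has them. Camera axes: x right, y down, z forward; pixel columns grow to the right and rows downward; lengths in m; the calibration is good to about 2 mm. A picture is of the moment at which its call begins: read the wrist's pose just before it. camera_params takes no time and is no camera call; for the wrist camera it gives the pose at the moment of the call.
- arm.close_job(): hands the job in; it is judged then, once.
Trained networks look in the newest picture that a camera, given by its name, has taken for a name from the list of things; names that differ only in an ending like _2 or _b are one class to them, and where a whole thing is asked for, a point or a joint stands for the part that bears it (a point fixed in the world has none). Each returns a list of dicts, best first, with "conf" (0 to 1); they miss things now and then, are a little off and sometimes report something else, mostly with a low value. They report only what shows in the picture. A call takes as long as a camera call. They do not tell look-alikes from the thing itself.
- spotter.masks_of(camera, query): "region" (400x640 bool, what is visible of it) and "extent" ([left, top, right, bottom] in pixels, round what is visible of it).
- spotter.spot_point(camera, query): "xy" ([column, row] in pixels: a listed point, or the origin of a listed thing).
The state is a dict: "time": time; "q": joint angles; "qvel": joint speeds; "joint_efforts": joint torques, N m; "tcp_pos": TCP position; "orientation": TCP orientation; "contact_force": force on the tool from outside, world axes, zero at the start; "moment": the same for the moment, N m; "width": finger opening in m; "grasp_force": force on a finger pad.
Only numpy, scipy, OpenCV 4.12 (cv2) and the standard library are available. Lean on these libraries where they do the work, as an engineer would, in place of code of your own. Each camera call takes 0.05 s, during which the arm holds its last target. There are 200 camera calls.

## Working session

There is one attempt and no reset: what is moved stays moved. The work goes in short steps, Python scripts to look and compute and a tool call to move; the robot and the scene stay as the last step left them, time stands still between calls to the robot, and variables do not carry over. Pictures are saved under pics/ and viewed, at most 11 in all, crops included, and the job is handed in when it is done.

Besides the shell and the picture viewer there is one more tool, called after "Request:" as name([rows], argument=value, ...), one row to a line, values as JSON. move_arm: Moves the arm, as the interface text tells. Shift numbers are shares of 300 mm and turn numbers shares of 60 degrees, none past 1 either way. Its arguments: {"type":"object","properties":{"deltas":{"type":"array"},"newtons":{"type":"number"}},"required":["deltas"]}

```bash
mkdir -p pics; cat > h.py <<'E'
import numpy as np, cv2
from workcell import readout, imaging, arm, spotter
from scipy.spatial.transform import Rotation as R
def ray(cam,xy):
    p=imaging.camera_params(cam);Rm=cv2.Rodrigues(np.array(p["rvec"],float))[0];t=np.array(p["tvec"],float).ravel()
    d=Rm.T@np.linalg.inv(np.array(p["K"]))@np.array([xy[0],xy[1],1.]);return -Rm.T@t,d
def onz(cam,xy,z):
    c,d=ray(cam,xy);return c+d*(z-c[2])/d[2]
def proj(cam,P):
    p=imaging.camera_params(cam);return cv2.projectPoints(np.array(P,float).reshape(-1,3),np.array(p["rvec"],float),np.array(p["tvec"],float),np.array(p["K"],float),None)[0].reshape(-1,2)
def shot(cam,name):
    im=imaging.camera(cam);cv2.imwrite(f"pics/{name}.png",im[:,:,::-1]);return im
E
python3 - <<'E'
from h import *
np.set_printoptions(precision=3,suppress=True)
ims=[shot(c,c+"0") for c in("scene","side")]
cv2.imwrite("pics/both0.png",cv2.resize(np.vstack(ims)[:,:,::-1],(480,600)))
Z=dict(rolling_pin=.022,empty_place=.058,catch=.082,keeper_pivot=.094,keeper_end=.094,grooved_pin=.058,rack=0,bowl=0,canister=0,spatula=.005)
for c in("scene","side"):
  for n,z in Z.items():
    for d in spotter.spot_point(c,n)[:4]: print(c,n,round(d["conf"],2),np.array(d["xy"]).round(),onz(c,d["xy"],z))
s=readout.sense();print(s["time"],s["tcp_pos"],s["orientation"])
E
```

```text
scene rolling_pin 0.8 [334. 120.] [ 0.242 -0.299  0.022]
scene rolling_pin 0.69 [290. 153.] [ 0.46  -0.259  0.022]
scene rolling_pin 0.69 [258. 119.] [ 0.466 -0.464  0.022]
scene rolling_pin 0.55 [350. 166.] [ 0.327 -0.091  0.022]
scene empty_place 0.84 [336. 252.] [0.57  0.165 0.058]
scene catch 0.84 [347. 264.] [0.575 0.224 0.082]
scene catch 0.45 [217. 194.] [ 0.76  -0.202  0.082]
scene keeper_pivot 0.97 [305. 223.] [0.6   0.05  0.094]
scene keeper_end 0.87 [358. 187.] [0.392 0.037 0.094]
scene grooved_pin 0.78 [315. 238.] [0.593 0.092 0.058]
scene rack 0.55 [325. 255.] [0.584 0.129 0.   ]
scene bowl 0.83 [217. 194.] [ 0.745 -0.263  0.   ]
scene bowl 0.38 [429. 271.] [0.362 0.354 0.   ]
scene canister 0.75 [386. 328.] [0.577 0.415 0.   ]
scene spatula 0.75 [426. 272.] [0.374 0.352 0.005]
side rolling_pin 0.94 [254. 252.] [ 0.325 -0.091  0.022]
side rolling_pin 0.86 [220. 338.] [ 0.231 -0.318  0.022]
side rolling_pin 0.71 [343. 385.] [ 0.468 -0.467  0.022]
side rolling_pin 0.66 [319. 302.] [ 0.456 -0.267  0.022]
side empty_place 0.81 [332. 166.] [0.575 0.166 0.058]
side catch 0.84 [321. 145.] [0.558 0.241 0.082]
side keeper_pivot 0.57 [350. 178.] [0.605 0.063 0.094]
side keeper_end 0.74 [279. 190.] [0.407 0.049 0.094]
side keeper_end 0.66 [319. 305.] [ 0.445 -0.321  0.094]
side grooved_pin 0.59 [343. 182.] [0.594 0.094 0.058]
side rack 0.93 [337. 186.] [0.587 0.141 0.   ]
side canister 0.75 [317. 128.] [ 0.584  0.448 -0.   ]
side spatula 0.6 [252. 150.] [0.356 0.357 0.005]
1.1 [0.189 0.648 0.239] [3.142 0.    2.858]
```

View pics/scene0.png

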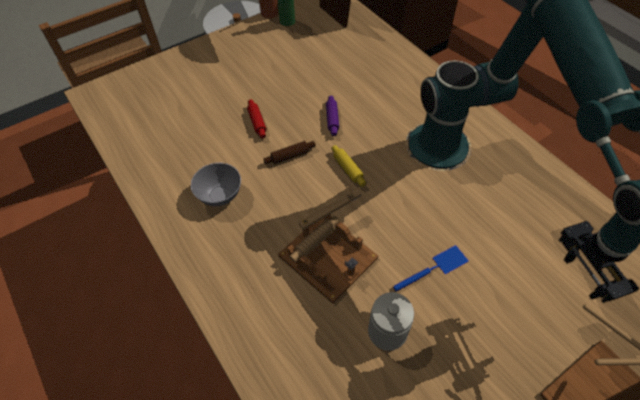

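View pics/side0.png

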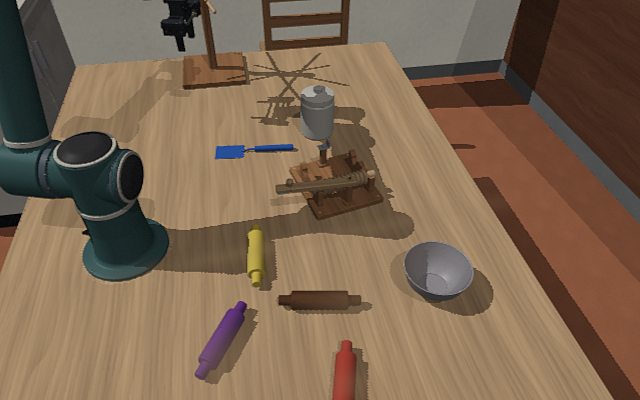

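Scene: the plain brown pin is at scene (290,153) / side (319,302). The purple, red and yellow pins are look-alikes. The rack is at about (325,250), with the keeper open to the left of its pivot.

```bash
cat >> h.py <<'E'
def plan(target,yaw,n=None,cap=.135):
    """rows from the measured pose to the target TCP (tool down, yaw mod pi)"""
    s=readout.sense();p=np.array(s["tcp_pos"],float);o=R.from_euler("xyz",s["orientation"])
    T=R.from_euler("xyz",[np.pi,0,yaw])
    d=np.array(target)-p
    rv=(o.inv()*T).as_rotvec()
    k=max(np.linalg.norm(d)/.3/cap,np.linalg.norm(rv)/np.radians(60)/.115);n=n or int(np.ceil(k))
    rows=[]
    for i in range(n):
        a=(o.inv().apply(d/n)/.3);b=rv/n/np.radians(60);o=o*R.from_rotvec(rv/n)
        rows.append([a.round(3).tolist(),b.round(3).tolist()])
    print("rows",n)
    for r in rows: print(r)
def maskyaw(cam,q,near,z):
    best=None
    for d in spotter.masks_of(cam,q):
        m=d["region"];v,u=np.nonzero(m)
        if len(u)<20: continue
        c=np.array([u.mean(),v.mean()]);
        if np.hypot(*(c-near))<15:
            P=np.array([onz(cam,a,z)[:2] for a in zip(u,v)]);mu=P.mean(0)
            w,V=np.linalg.eigh(np.cov((P-mu).T));e=V[:,1];return mu,np.degrees(np.arctan2(e[1],e[0]))%180,len(u),np.ptp(P@e)
E
python3 - <<'E'
from h import *
np.set_printoptions(precision=3,suppress=True)
for c,n in(("scene",(290,153)),("side",(319,302))):
    imaging.camera(c);print(maskyaw(c,"rolling_pin",n,.022))
print(readout.sense()["q"])
plan([.458,-.263,.2],R.from_euler("z",readout.sense()["orientation"][2]).as_euler("xyz")[2])
E
```

```text
(array([ 0.462, -0.266]), np.float64(170.8334362074742), 580, np.float64(0.19067692156102412))
None
[ 1.25   0.264  1.604  0.     1.274 -0.037]
rows 24
[[-0.071, -0.111, 0.005], [-0.0, -0.0, 0.0]]
[[-0.071, -0.111, 0.005], [-0.0, -0.0, 0.0]]
[[-0.071, -0.111, 0.005], [-0.0, -0.0, 0.0]]
[[-0.071, -0.111, 0.005], [-0.0, -0.0, 0.0]]
[[-0.071, -0.111, 0.005], [-0.0, -0.0, 0.0]]
[[-0.071, -0.111, 0.005], [-0.0, -0.0, 0.0]]
[[-0.071, -0.111, 0.005], [-0.0, -0.0, 0.0]]
[[-0.071, -0.111, 0.005], [-0.0, -0.0, 0.0]]
[[-0.071, -0.111, 0.005], [-0.0, -0.0, 0.0]]
[[-0.071, -0.111, 0.005], [-0.0, -0.0, 0.0]]
[[-0.071, -0.111, 0.005], [-0.0, -0.0, 0.0]]
[[-0.071, -0.111, 0.005], [-0.0, -0.0, 0.0]]
[[-0.071, -0.111, 0.005], [-0.0, -0.0, 0.0]]
[[-0.071, -0.111, 0.005], [-0.0, -0.0, 0.0]]
[[-0.071, -0.111, 0.005], [-0.0, -0.0, 0.0]]
[[-0.071, -0.111, 0.005], [-0.0, -0.0, 0.0]]
[[-0.071, -0.111, 0.005], [-0.0, -0.0, 0.0]]
[[-0.071, -0.111, 0.005], [-0.0, -0.0, 0.0]]
[[-0.071, -0.111, 0.005], [-0.0, -0.0, 0.0]]
[[-0.071, -0.111, 0.005], [-0.0, -0.0, 0.0]]
[[-0.071, -0.111, 0.005], [-0.0, -0.0, 0.0]]
[[-0.071, -0.111, 0.005], [-0.0, -0.0, 0.0]]
[[-0.071, -0.111, 0.005], [-0.0, -0.0, 0.0]]
[[-0.071, -0.111, 0.005], [-0.0, -0.0, 0.0]]
```

Request:
move_arm([
  [[-0.105,-0.079,0],[0,0,0],100],
  [[-0.105,-0.079,0],[0,0,0],100],
  [[-0.105,-0.079,0],[0,0,0],100],
  [[-0.105,-0.079,0],[0,0,0],100],
  [[-0.105,-0.079,0],[0,0,0],100],
])

```text
time: 1.72
tcp_pos: [0.3077, 0.4887, 0.2388]
orientation: [3.141, 0.0, 2.859]
contact_force: [0.7, -0.0, 0.2]
width: 0.0881
grasp_force: 0.0
```

Request:
move_arm([
  [[-0.105,-0.079,0],[0,0,0],100],
  [[-0.105,-0.079,0],[0,0,0],100],
  [[-0.105,-0.079,0],[0,0,0],100],
  [[-0.105,-0.079,0],[0,0,0],100],
  [[-0.105,-0.079,0],[0,0,0],100],
])

```text
time: 2.13
tcp_pos: [0.4259, 0.3306, 0.2391]
orientation: [3.141, 0.001, 2.858]
contact_force: [1.4, 0.8, 0.2]
width: 0.0883
grasp_force: 0.0
```

Request:
move_arm([
  [[-0.044,-0.125,0],[0,0,0],100],
  [[-0.044,-0.125,0],[0,0,0],100],
  [[-0.044,-0.125,0],[0,0,0],100],
  [[-0.044,-0.125,0],[0,0,0],100],
  [[-0.044,-0.125,0],[0,0,0],100],
])

```text
time: 2.55
tcp_pos: [0.4357, 0.132, 0.239]
orientation: [3.141, 0.001, 2.858]
contact_force: [1.1, -0.5, -0.2]
width: 0.0878
grasp_force: 0.0
```

Request:
move_arm([
  [[-0.044,-0.125,0],[0,0,0],100],
  [[-0.044,-0.125,0],[0,0,0],100],
  [[-0.044,-0.125,0],[0,0,0],100],
  [[-0.044,-0.125,0],[0,0,0],100],
  [[-0.044,-0.125,0],[0,0,0],100],
])

```text
time: 2.97
tcp_pos: [0.4465, -0.0666, 0.2392]
orientation: [3.141, 0.001, 2.858]
contact_force: [1.1, 0.4, -0.3]
width: 0.0882
grasp_force: 0.0
```

Request:
move_arm([
  [[-0.044,-0.125,0],[0,0,0],100],
  [[-0.044,-0.125,0],[0,0,0],100],
  [[-0.044,-0.125,0],[0,0,-0.04],100],
  [[-0.044,-0.125,0],[0,0,-0.04],100],
  [[-0.044,-0.125,0],[0,0,-0.04],100],
])

```text
time: 3.38
tcp_pos: [0.4621, -0.2649, 0.2391]
orientation: [-3.141, 0.001, 2.985]
contact_force: [0.5, 0.3, 0.6]
width: 0.0882
grasp_force: 0.0
```

Request:
move_arm([
  [[0,0,0],[0,0,0],100],
])

```text
time: 3.47
tcp_pos: [0.463, -0.269, 0.239]
orientation: [-3.138, 0.002, 2.98]
contact_force: [-0.3, 0.7, 0.7]
width: 0.0881
grasp_force: 0.0
```

```bash
python3 - <<'E'
from h import *
np.set_printoptions(precision=4,suppress=True)
s=readout.sense();print(s["time"],s["tcp_pos"],s["orientation"],s["q"])
shot("wrist","w1")
near=proj("wrist",[.462,-.266,.022])[0];print(near)
for d in spotter.masks_of("wrist","rolling_pin"):
    print(d["conf"],d["extent"])
print(maskyaw("wrist","rolling_pin",near,.022))
E
```

```text
3.4667 [ 0.463 -0.269  0.239] [-3.138   0.0018  2.9803] [-0.5712 -0.0027  1.9029 -0.0027  1.2383 -1.9799]
[320.6911 173.3973]
0.92 [308.3, 88.2, 348.2, 246.1]
0.77 [368.7, 2.1, 554.4, 58.1]
0.7 [256.1, 0.5, 327.2, 20.6]
0.67 [89.6, 178.5, 243.7, 223.3]Traceback (most recent call last):
  File "<stdin>", line 8, in <module>
  File "h.py", line 33, in maskyaw
    P=np.array([onz(cam,a,z)[:2] for a in zip(u,v)]);mu=P.mean(0)
                ~~~^^^^^^^^^
  File "h.py", line 8, in onz
    c,d=ray(cam,xy);return c+d*(z-c[2])/d[2]
        ~~~^^^^^^^^
  File "h.py", line 5, in ray
    p=imaging.camera_params(cam);Rm=cv2.Rodrigues(np.array(p["rvec"],float))[0];t=np.array(p["tvec"],float).ravel()
ValueError: time passes only in moves, steps and waits
```

View pics/w1.png

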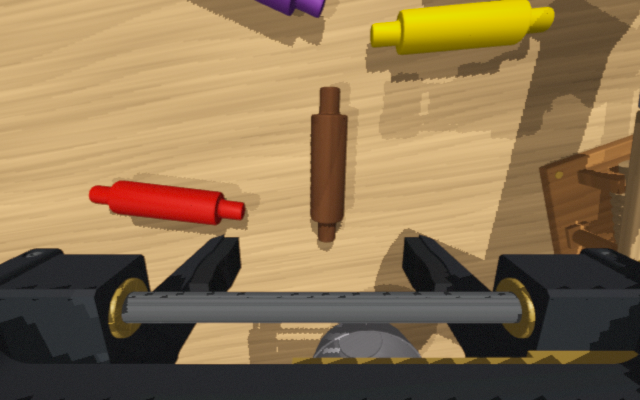

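The wrist view shows the brown pin upright at about (328,165), roughly between the fingers. I'll compute its position from the mask.

```bash
python3 - <<'E'
s=open("h.py").read()
s=s.replace('def ray(','_c={}\ndef cp(cam):\n    if cam not in _c: _c[cam]=imaging.camera_params(cam)\n    return _c[cam]\ndef ray(').replace('p=imaging.camera_params(cam)','p=cp(cam)')
open("h.py","w").write(s)
E
python3 - <<'E'
from h import *
np.set_printoptions(precision=4,suppress=True)
imaging.camera("wrist");near=proj("wrist",[.462,-.266,.022])[0]+[5,-8]
r=maskyaw("wrist","rolling_pin",near,.03);print(r)
for d in spotter.spot_point("wrist","rolling_pin")[:1]:print(d["xy"],onz("wrist",d["xy"],.022))
s=readout.sense();print(s["tcp_pos"],s["orientation"])
E
```

```text
(array([ 0.4535, -0.2586]), np.float64(169.7919061662319), 4854, np.float64(0.19003403748369618))
[321.6, 169.1] [ 0.4564 -0.2596  0.022 ]
[ 0.4625 -0.2613  0.2387] [ 3.1412 -0.0002  2.9848]
```

Request:
move_arm([
  [[0.022,0.003,0.12],[0,0,0.017],100],
  [[0,0,0.13],[0,0,0],100],
  [[0,0,0.13],[0,0,0],100],
  [[0,0,0.13],[0,0,0],100],
  [[0,0,0.11],[0,0,0],100],
])

```text
time: 4.18
tcp_pos: [0.4556, -0.2587, 0.0509]
orientation: [3.141, -0.001, 2.968]
contact_force: [-0.2, -0.4, -1.2]
width: 0.0881
grasp_force: 0.0
```

Request:
move_arm([
  [[0,0,0.08],[0,0,0],100],
  [[0,0,0.05],[0,0,0],100],
  [[0,0,0.019],[0,0,0],100],
  [[0,0,0],[0,0,0],100],
])

```text
time: 4.52
tcp_pos: [0.4552, -0.2589, 0.0067]
orientation: [3.14, -0.003, 2.967]
contact_force: [0.3, -0.3, -0.2]
width: 0.0883
grasp_force: 0.0
```

Request:
move_arm([
  [[0,0,0],[0,0,0],30],
  [[0,0,0],[0,0,0],30],
  [[0,0,0],[0,0,0],30],
  [[0,0,0],[0,0,0],30],
  [[0,0,0],[0,0,0],30],
], newtons=25)

```text
time: 4.93
tcp_pos: [0.4569, -0.2613, 0.0091]
orientation: [-3.141, 0.002, 2.966]
contact_force: [-0.3, -0.1, -0.5]
width: 0.0569
grasp_force: 0.0
```

Request:
move_arm([
  [[0,0,0],[0,0,0],30],
  [[0,0,0],[0,0,0],30],
  [[0,0,0],[0,0,0],30],
  [[0,0,0],[0,0,0],30],
])

```text
time: 5.27
tcp_pos: [0.4564, -0.2609, 0.0084]
orientation: [-3.142, 0.0, 2.965]
contact_force: [-0.3, 0.8, 3.1]
width: 0.0435
grasp_force: 25.0
```

Request:
move_arm([
  [[0,0,-0.04],[0,0,0],30],
  [[0,0,-0.1],[0,0,0],30],
  [[0,0,-0.13],[0,0,0],30],
  [[0,0,-0.13],[0,0,0],30],
  [[0,0,-0.13],[0,0,0],30],
])

```text
time: 5.68
tcp_pos: [0.4551, -0.2602, 0.1682]
orientation: [3.141, -0.002, 2.966]
contact_force: [0.5, -1.0, -3.7]
width: 0.0432
grasp_force: 25.0
```

Request:
move_arm([
  [[0,0,-0.13],[0,0,0],30],
  [[0,0,-0.1],[0,0,0],30],
  [[0,0,-0.03],[0,0,0],30],
])

```text
time: 5.93
tcp_pos: [0.4584, -0.2622, 0.2515]
orientation: [-3.138, 0.009, 2.966]
contact_force: [0.8, -0.6, -2.4]
width: 0.0439
grasp_force: 25.0
```

```bash
python3 - <<'E'
from h import *
np.set_printoptions(precision=4,suppress=True)
s=readout.sense();print(s["time"],s["tcp_pos"],s["orientation"],s["width"],s["grasp_force"])
# fit rack pose from keypoints of both cameras (fixed cams)
loc=dict(empty_place=(0,.038,.058),catch=(0,.104,.082),keeper_pivot=(0,-.08,.094),grooved_pin=(0,-.038,.058))
ob=[]
for c in("scene","side"):
    imaging.camera(c)
    for n,l in loc.items():
        d=spotter.spot_point(c,n)
        if d and d[0]["conf"]>.4: ob.append((c,n,l,np.array(d[0]["xy"])))
from scipy.optimize import least_squares
def f(x):
    r=[]
    for c,n,l,xy in ob:
        P=R.from_euler("z",x[2]).apply(l)+[x[0],x[1],0];r+=list(proj(c,P)[0]-xy)
    return np.array(r)
q=least_squares(f,[.585,.13,.19],loss="soft_l1",f_scale=2);print(q.x,np.degrees(q.x[2]))
for o,e in zip(ob,f(q.x).reshape(-1,2)):print(o[0],o[1],e)
for c,near in(("scene",(315,238)),("side",(343,182))):print(maskyaw(c,"grooved_pin",near,.058))
E
```

```text
5.9333 [ 0.4584 -0.2622  0.2515] [-3.1378  0.0088  2.9657] 0.04385719854430372 24.997199243225623
[0.5832 0.131  0.1897] 10.87164767201435
scene empty_place [-0.9656  1.383 ]
scene catch [3.2747 0.6241]
scene keeper_pivot [-1.3828 -0.9976]
scene grooved_pin [ 4.0073 -0.5816]
side empty_place [0.2961 0.3336]
side keeper_pivot [-0.1497  0.1377]
side grooved_pin [1.2214 1.0552]
(array([0.5951, 0.0899]), np.float64(12.374640224122686), 736, np.float64(0.19475778967183788))
None
```

```bash
python3 - <<'E'
from h import *
plan([.576,.168,.27],3.331,15)
E
```

```text
rows 15
[[-0.01, 0.098, -0.006], [0.0, -0.0, -0.023]]
[[-0.012, 0.098, -0.006], [0.0, -0.0, -0.023]]
[[-0.014, 0.098, -0.006], [0.0, -0.0, -0.023]]
[[-0.017, 0.097, -0.006], [0.0, -0.0, -0.023]]
[[-0.019, 0.097, -0.006], [0.0, -0.0, -0.023]]
[[-0.021, 0.097, -0.006], [0.0, -0.0, -0.023]]
[[-0.024, 0.096, -0.006], [0.0, -0.0, -0.023]]
[[-0.026, 0.095, -0.006], [0.0, -0.0, -0.023]]
[[-0.028, 0.095, -0.006], [0.0, -0.0, -0.023]]
[[-0.031, 0.094, -0.006], [0.0, -0.0, -0.023]]
[[-0.033, 0.093, -0.006], [0.0, -0.0, -0.023]]
[[-0.035, 0.092, -0.006], [0.0, -0.0, -0.023]]
[[-0.038, 0.091, -0.006], [0.0, -0.0, -0.023]]
[[-0.04, 0.091, -0.006], [0.0, -0.0, -0.023]]
[[-0.042, 0.09, -0.006], [0.0, -0.0, -0.023]]
```

Request:
move_arm([
  [[-0.01,0.05,-0.006],[0,0,-0.023],30],
  [[-0.01,0.098,-0.006],[0,0,-0.023],30],
  [[-0.012,0.098,-0.006],[0,0,-0.023],30],
  [[-0.015,0.098,-0.006],[0,0,-0.023],30],
  [[-0.018,0.098,-0.006],[0,0,-0.023],30],
])

```text
time: 6.95
tcp_pos: [0.4919, -0.1305, 0.254]
orientation: [3.142, -0.0, 3.086]
contact_force: [-0.1, -0.0, -2.6]
width: 0.0432
grasp_force: 25.0
```

Request:
move_arm([
  [[-0.02,0.097,-0.006],[0,0,-0.023],30],
  [[-0.022,0.097,-0.006],[0,0,-0.023],30],
  [[-0.024,0.096,-0.006],[0,0,-0.023],30],
  [[-0.026,0.095,-0.006],[0,0,-0.023],30],
  [[-0.03,0.095,-0.006],[0,0,-0.023],30],
])

```text
time: 7.37
tcp_pos: [0.5295, 0.0137, 0.263]
orientation: [-3.141, -0.0, -3.075]
contact_force: [-0.1, -0.7, -3.0]
width: 0.0437
grasp_force: 25.0
```

Request:
move_arm([
  [[-0.03,0.094,-0.006],[0,0,-0.023],30],
  [[-0.034,0.093,-0.006],[0,0,-0.023],30],
  [[-0.036,0.092,-0.006],[0,0,-0.023],30],
  [[-0.04,0.091,-0.006],[0,0,-0.023],30],
  [[-0.04,0.09,-0.006],[0,0,-0.023],30],
])

```text
time: 7.78
tcp_pos: [0.5678, 0.1571, 0.2718]
orientation: [-3.141, -0.0, -2.955]
contact_force: [0.4, -0.1, -2.5]
width: 0.0438
grasp_force: 25.0
```

Request:
move_arm([
  [[0,0.04,0],[0,0,0],30],
  [[0,0,0],[0,0,0],30],
  [[0,0,0],[0,0,0],30],
])

```text
time: 8.03
tcp_pos: [0.5649, 0.1675, 0.2715]
orientation: [-3.141, -0.001, -2.955]
contact_force: [-0.8, -0.3, -2.8]
width: 0.0435
grasp_force: 25.0
```

```bash
python3 - <<'E'
from h import *
np.set_printoptions(precision=4,suppress=True)
s=readout.sense();print(s["time"],s["tcp_pos"],s["orientation"])
im=shot("wrist","w2")
Z=dict(empty_place=.058,catch=.082,keeper_pivot=.094,keeper_end=.094,grooved_pin=.058,rolling_pin=s["tcp_pos"][2]+.014)
for n,z in Z.items():
    for d in spotter.spot_point("wrist",n)[:2]: print(n,round(d["conf"],2),np.array(d["xy"]).round(),onz("wrist",d["xy"],z))
E
```

```text
8.0333 [0.5649 0.1675 0.2715] [-3.1408 -0.0012 -2.9548]
catch 0.85 [373. 186.] [0.5626 0.2278 0.082 ]
keeper_pivot 0.67 [215. 193.] [0.6005 0.0517 0.094 ]
grooved_pin 0.56 [256. 187.] [0.5959 0.0902 0.058 ]
rolling_pin 0.77 [318. 269.] [0.5671 0.1659 0.2855]
rolling_pin 0.62 [ 26. 223.] [0.5686 0.0247 0.2855]
```

View pics/w2.png

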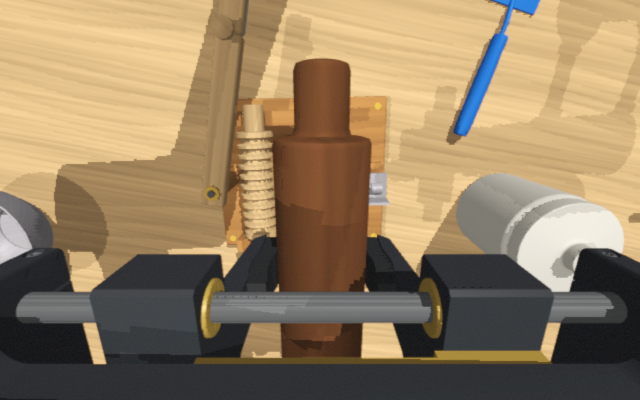

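The wrist view shows the pivot screw at (211,194), the grooved pin at (257,180), the catch plate at (378,187), and base screws near (378,104) and (373,232). The held pin sits above the empty place.

```bash
python3 - <<'E'
from h import *
np.set_printoptions(precision=4,suppress=True)
im=cv2.imread("pics/w2.png")
cv2.imwrite("pics/w2c.png",cv2.resize(im[85:255,195:405],None,fx=3.5,fy=3.5,interpolation=cv2.INTER_CUBIC))
for px,z in(((388,97),.018),((386,235),.018),((238,98),.018),((211,194),.102),((378,104),.018),((373,232),.018)):print(px,onz("wrist",px,z))
imaging.camera("wrist")
for d in spotter.masks_of("wrist","grooved_pin")[:1]:
    print(d["extent"],maskyaw("wrist","grooved_pin",np.array([256,187]),.058))
for yaw in(10.9,12):
    a=np.radians(yaw);print(yaw,proj("wrist",[R.from_euler("z",a).apply(l)+[.583,.131,0] for l in((-.102,.126,.018),(.102,.126,.018),(-.102,-.102,.018),(0,-.08,.102),(0,.104,.082),(-.095,-.038,.058),(.095,-.038,.058))]).round().tolist())
E
```

```text
(388, 97) [0.4592 0.2342 0.018 ]
(386, 235) [0.6447 0.278  0.018 ]
(238, 98) [0.4954 0.046  0.018 ]
(211, 194) [0.6007 0.0498 0.102 ]
(378, 104) [0.4698 0.2236 0.018 ]
(373, 232) [0.6436 0.2582 0.018 ]
[236.9, 104.3, 277.9, 238.4] (array([0.5792, 0.0897]), np.float64(10.383619285768305), 3790, np.float64(0.16799008029787676))
10.9 [[389.0, 97.0], [381.0, 244.0], [211.0, 98.0], [214.0, 192.0], [377.0, 187.0], [254.0, 103.0], [264.0, 252.0]]
12 [[388.0, 95.0], [382.0, 242.0], [209.0, 100.0], [214.0, 194.0], [377.0, 185.0], [253.0, 103.0], [266.0, 253.0]]
```

View pics/w2c.png

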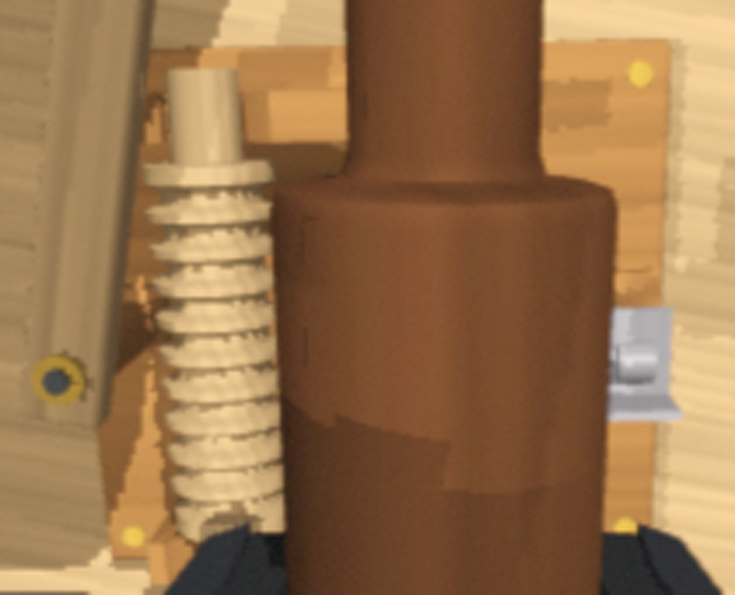

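```bash
python3 - <<'E'
from h import *
np.set_printoptions(precision=4,suppress=True)
s=readout.sense();o=R.from_euler("xyz",s["orientation"]);t=np.array(s["tcp_pos"]);print(t,s["orientation"])
for off in(-.005,0,.005):
    print(off,[proj("wrist",t+o.apply([x+off,0,-.014-h]))[0].round(1).tolist() for x,h in((.065,.022),(.065,0),(.095,.012),(.095,0))])
a=np.radians(11);c=R.from_euler("z",a).apply([0,.038,0])+[.583,.129,0];print(c)
plan([c[0],c[1],.12],a+np.pi,4)
E
```

```text
[0.5654 0.1668 0.2721] [-3.1416  0.0001 -2.957 ]
-0.005 [[318.9, 149.3], [319.3, 143.4], [318.9, 65.0], [319.1, 69.5]]
0 [[318.9, 135.5], [319.3, 131.7], [318.9, 50.2], [319.1, 56.2]]
0.005 [[318.8, 121.3], [319.2, 119.8], [318.9, 35.1], [319.1, 42.5]]
[0.5757 0.1663 0.    ]
rows 4
[[-0.008, -0.002, 0.127], [-0.0, 0.0, -0.002]]
[[-0.008, -0.002, 0.127], [-0.0, 0.0, -0.002]]
[[-0.008, -0.002, 0.127], [-0.0, 0.0, -0.002]]
[[-0.008, -0.002, 0.127], [-0.0, 0.0, -0.002]]
```

Request:
move_arm([
  [[-0.008,-0.002,0.11],[0,0,-0.004],30],
  [[-0.008,-0.002,0.13],[0,0,-0.004],30],
  [[-0.009,-0.002,0.13],[0,0,0],30],
  [[0,0,0.12],[0,0,0],30],
  [[0,0,0.06],[0,0,0],30],
])

```text
time: 8.95
tcp_pos: [0.5699, 0.166, 0.1018]
orientation: [-3.141, -0.007, -2.948]
contact_force: [-1.1, -0.4, -3.7]
width: 0.0434
grasp_force: 25.0
```

Request:
move_arm([
  [[0,0,0.03],[0,0,0],30],
  [[0,0,0],[0,0,0],30],
  [[0,0,0],[0,0,0],30],
])

```text
time: 9.2
tcp_pos: [0.5737, 0.1671, 0.0987]
orientation: [3.142, 0.001, -2.948]
contact_force: [0.5, -0.1, -2.3]
width: 0.0431
grasp_force: 25.0
```

```bash
python3 - <<'E'
from h import *
s=readout.sense();print(s["time"],s["tcp_pos"],s["orientation"],s["contact_force"])
a=shot("side","s2");b=shot("wrist","w3")
a=cv2.resize(a[110:230,250:410],None,fx=4.2,fy=4.2,interpolation=cv2.INTER_CUBIC)
cv2.imwrite("pics/s2c.png",a[:,:,::-1])
E
```

```text
9.2 [0.57370155 0.1671103  0.09871614] [ 3.14155397e+00  7.94745673e-04 -2.94790642e+00] [ 0.46337701 -0.076853   -2.2751153 ]
```

View pics/s2c.png

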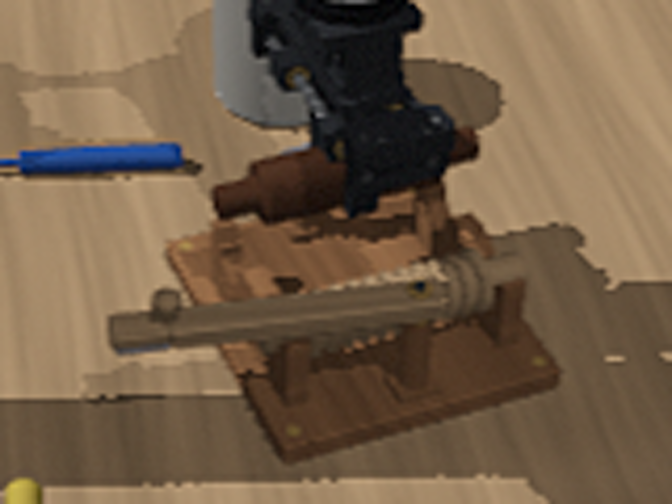

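View pics/w3.png

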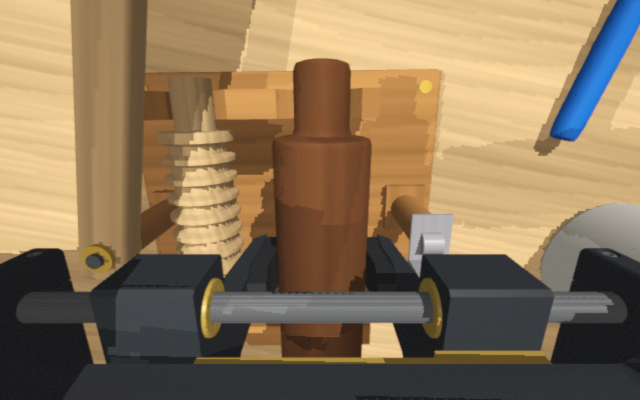

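The held pin is above the empty place. In the wrist view I read the pivot at (97,260), the catch roller at (432,243), the base corner at (439,69) and the grooved handle end at (191,78). I'll fit the rack pose from these.

```bash
python3 - <<'E'
from h import *
from scipy.optimize import least_squares
np.set_printoptions(precision=4,suppress=True)
L=np.array([(0,-.08,.102),(0,.104,.082),(-.102,.126,.018),(-.095,-.038,.07)])
U=np.array([(97,260),(432,243),(439,69),(191,76)])
f=lambda x:(proj("wrist",R.from_euler("z",x[2]).apply(L)+[x[0],x[1],0])-U).ravel()
q=least_squares(f,[.583,.129,.19],loss="soft_l1",f_scale=3);print(q.x,np.degrees(q.x[2]),f(q.x).reshape(-1,2))
s=readout.sense();o=R.from_euler("xyz",s["orientation"]);t=np.array(s["tcp_pos"])
pc=t+o.apply([-.002,0,-.014])
print("pin centre in rack",R.from_euler("z",-q.x[2]).apply(pc-[q.x[0],q.x[1],0]),"yaw err deg",np.degrees(s["orientation"][2]+np.pi-q.x[2]))
E
```

```text
[0.5847 0.131  0.2015] 11.54473498153464 [[ 4.8958 -0.5797]
 [-2.1693 -1.7207]
 [ 4.0065  2.6817]
 [-9.7482 -0.0132]]
pin centre in rack [-0.0003  0.0376  0.1145] yaw err deg -0.44520990969074314
```

Request:
move_arm([
  [[0,0,0.03],[0,0,0],30],
  [[0,0,0.04],[0,0,0],30],
  [[0,0,0.03],[0,0,0],30],
  [[0,0,0.03],[0,0,0],30],
  [[0,0,0.02],[0,0,0],30],
])

```text
time: 9.72
tcp_pos: [0.5719, 0.1667, 0.0511]
orientation: [-3.141, -0.002, -2.948]
contact_force: [-1.1, -0.1, -3.6]
width: 0.0436
grasp_force: 25.0
```

Request:
move_arm([
  [[0,0,0.01],[0,0,0],30],
  [[0,0,0.007],[0,0,0],30],
  [[0,0,0],[0,0,0],30],
])

```text
time: 9.97
tcp_pos: [0.5727, 0.1669, 0.0472]
orientation: [-3.142, -0.001, -2.948]
contact_force: [0.3, 0.8, -2.4]
width: 0.043
grasp_force: 25.0
```

Still carrying the pin's weight (about −2.4 N). I'll continue down in small steps.

Request:
move_arm([
  [[0,0,0.007],[0,0,0],30],
  [[0,0,0],[0,0,0],30],
  [[0,0,0],[0,0,0],30],
])

```text
time: 10.22
tcp_pos: [0.5733, 0.1671, 0.0461]
orientation: [3.142, 0.001, -2.948]
contact_force: [-0.3, -0.2, -3.0]
width: 0.043
grasp_force: 25.0
```

Request:
move_arm([
  [[0,0,0.005],[0,0,0],30],
  [[0,0,0],[0,0,0],30],
  [[0,0,0],[0,0,0],30],
])

```text
time: 10.47
tcp_pos: [0.5737, 0.1671, 0.045]
orientation: [-3.142, 0.001, -2.947]
contact_force: [0.7, 0.0, 0.3]
width: 0.044
grasp_force: 25.0
```

Request:
move_arm([
  [[0,0,0.004],[0,0,0],30],
  [[0,0,0],[0,0,0],30],
  [[0,0,0],[0,0,0],30],
])

```text
time: 10.72
tcp_pos: [0.5737, 0.1671, 0.0448]
orientation: [-3.141, 0.001, -2.947]
contact_force: [-2.8, -0.5, 5.8]
width: 0.0432
grasp_force: 25.0
```

Request:
move_arm([
  [[0,0,0],[0,0,0],54],
  [[0,0,0],[0,0,0],58],
  [[0,0,0],[0,0,0],62],
  [[0,0,0],[0,0,0],62],
  [[0,0,0],[0,0,0],62],
])

```text
time: 11.13
tcp_pos: [0.5729, 0.167, 0.0428]
orientation: [3.142, -0.0, -2.948]
contact_force: [0.8, -0.3, 0.2]
width: 0.0548
grasp_force: 0.0
```

```bash
python3 - <<'E'
from h import *
np.set_printoptions(precision=4,suppress=True)
s=readout.sense();print(s["time"],s["tcp_pos"],s["width"],s["contact_force"])
E
```

```text
11.1333 [0.5729 0.167  0.0428] 0.054825403881090806 [ 0.8076 -0.3332  0.2394]
```

Seated and released. Now rise, then look for the knob.

Request:
move_arm([
  [[0,0,-0.04],[0,0,0],62],
  [[0,0,-0.1],[0,0,0],62],
  [[0,0,-0.13],[0,0,0],62],
  [[0,0,-0.13],[0,0,0],62],
  [[0,0,-0.13],[0,0,0],62],
])

```text
time: 11.55
tcp_pos: [0.5726, 0.1669, 0.2043]
orientation: [-3.142, -0.0, -2.948]
contact_force: [0.1, 0.5, -0.9]
width: 0.0546
grasp_force: 0.0
```

Request:
move_arm([
  [[0.05,-0.06,-0.12],[0,0,0],62],
  [[0.05,-0.06,-0.08],[0,0,0.02],50],
  [[0.05,-0.06,0],[0,0,0.04],40],
  [[0.05,-0.06,0],[0,0,0.04],40],
  [[0,0,0],[0,0,0.04],40],
])

```text
time: 11.97
tcp_pos: [0.5252, 0.0838, 0.263]
orientation: [-3.14, 0.001, -3.098]
contact_force: [-0.1, 0.1, -0.5]
width: 0.0352
grasp_force: 0.0
```

Request:
move_arm([
  [[0,0,0],[0,0,0],40],
  [[0,0,0],[0,0,0],40],
])

```text
time: 12.13
tcp_pos: [0.5267, 0.0863, 0.2619]
orientation: [3.141, 0.001, -3.094]
contact_force: [-0.9, -0.2, -0.0]
width: 0.0353
grasp_force: 0.0
```

```bash
python3 - <<'E'
from h import *
np.set_printoptions(precision=4,suppress=True)
s=readout.sense();print(s["time"],s["tcp_pos"],s["orientation"],s["width"])
shot("wrist","w4")
for n,z in dict(keeper_pivot=.094,keeper_end=.094,rolling_pin=.058,grooved_pin=.058,catch=.082).items():
    for d in spotter.spot_point("wrist",n)[:2]: print(n,round(d["conf"],2),np.array(d["xy"]).round(),onz("wrist",d["xy"],z))
print(onz("wrist",(320,200),.124),proj("wrist",[.438,.045,.124]))
E
```

```text
12.1333 [0.5267 0.0863 0.2619] [ 3.1413  0.0012 -3.0939] 0.035289149503368686
keeper_pivot 0.8 [288. 241.] [0.5971 0.0528 0.094 ]
keeper_end 0.78 [289.  48.] [0.3964 0.0505 0.094 ]
keeper_end 0.26 [350. 205.] [0.5502 0.1208 0.094 ]
rolling_pin 0.71 [384. 217.] [0.5754 0.1687 0.058 ]
grooved_pin 0.78 [323. 226.] [0.5904 0.0927 0.058 ]
catch 0.65 [443. 214.] [0.5606 0.231  0.082 ]
[0.5375 0.0868 0.124 ] [[278.7809  91.9909]]
```

View pics/w4.png

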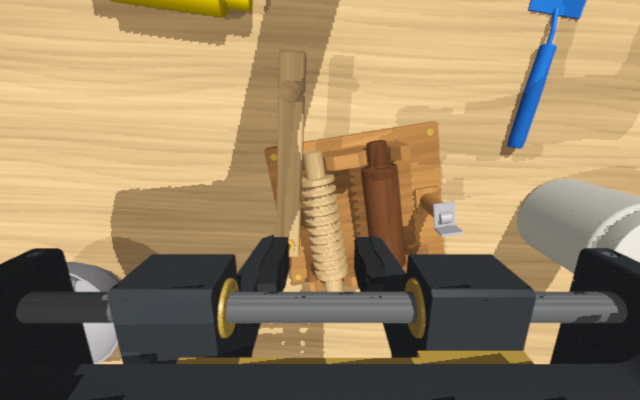

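The pin lies in its notches, its axis at (384,200). The keeper bar runs from pivot (290,243) to its end at (291,50), with the knob at (291,90), so the knob is near (0.436, 0.051).

Request:
move_arm([
  [[0.08,-0.026,0.04],[0,0,0.033],40],
  [[0.08,-0.026,0.09],[0,0,0],40],
  [[0.08,-0.026,0.09],[0,0,0],40],
  [[0.069,-0.024,0.08],[0,0,0],40],
  [[0,0,0.05],[0,0,0],40],
])

```text
time: 12.85
tcp_pos: [0.429, 0.0531, 0.1523]
orientation: [-3.141, -0.007, -3.129]
contact_force: [-0.1, -0.0, 0.3]
width: 0.0351
grasp_force: 0.0
```

Request:
move_arm([
  [[0,0,0],[0,0,0],40],
  [[0,0,0],[0,0,0],40],
])

```text
time: 13.02
tcp_pos: [0.4343, 0.0539, 0.1556]
orientation: [-3.142, -0.001, -3.129]
contact_force: [-0.2, -0.1, 1.5]
width: 0.0353
grasp_force: 0.0
```

```bash
python3 - <<'E'
from h import *
np.set_printoptions(precision=4,suppress=True)
s=readout.sense();print(s["time"],s["tcp_pos"],s["orientation"],s["width"])
im=shot("wrist","w5")
print("knob px expected",proj("wrist",[[.4355,.051,.124],[.4355,.051,.102]]).tolist())
for n,z in dict(keeper_end=.094).items():
    for d in spotter.spot_point("wrist",n)[:2]: print(n,round(d["conf"],2),np.array(d["xy"]).round(),onz("wrist",d["xy"],z))
E
```

```text
13.0167 [0.4343 0.0539 0.1556] [-3.1416 -0.0014 -3.1287] 0.0353489853154525
knob px expected [[315.35038620892817, 229.62527703352794], [315.92993713543285, 217.99478007167716]]
keeper_end 0.73 [318. 167.] [0.3996 0.0523 0.094 ]
```

View pics/w5.png

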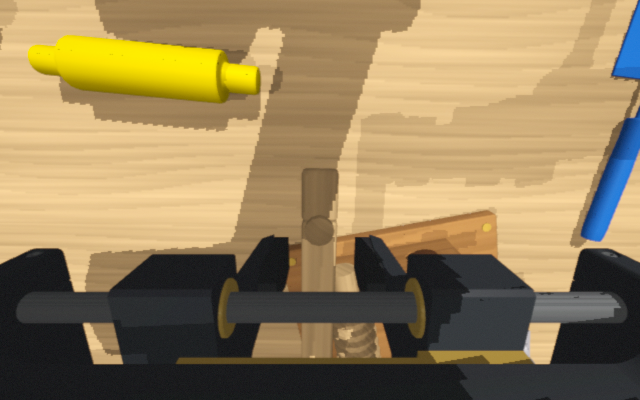

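The knob is at (319,231), between the fingers, with the bar aligned to the tool. Go down around it.

Request:
move_arm([
  [[0,0,0.05],[0,0,0],40],
  [[0,0,0.06],[0,0,0],40],
  [[0,0,0.035],[0,0,0],40],
  [[0,0,0.013],[0,0,0],40],
  [[0,0,0],[0,0,0],40],
])

```text
time: 13.53
tcp_pos: [0.4347, 0.0539, 0.1084]
orientation: [-3.142, -0.001, -3.129]
contact_force: [-0.5, 0.5, 0.6]
width: 0.035
grasp_force: 0.0
```

Request:
move_arm([
  [[-0.001,0.02,0],[0,0,0.04],40],
  [[-0.002,0.04,0],[0,0,0.07],40],
  [[-0.003,0.055,0],[0,0,0.097],40],
  [[-0.003,0.055,0],[0,0,0.097],40],
])

```text
time: 13.87
tcp_pos: [0.4437, 0.1046, 0.11]
orientation: [3.141, 0.002, 2.83]
contact_force: [0.7, -0.8, -1.1]
width: 0.0351
grasp_force: 0.2
```

Request:
move_arm([
  [[-0.003,0.055,0],[0,0,0.097],40],
  [[-0.003,0.055,0],[0,0,0.097],40],
  [[-0.003,0.055,0],[0,0,0.097],40],
  [[-0.003,0.055,0],[0,0,0.097],40],
])

```text
time: 14.2
tcp_pos: [0.476, 0.1624, 0.11]
orientation: [3.14, 0.001, 2.425]
contact_force: [0.3, -1.1, 0.2]
width: 0.0354
grasp_force: 0.2
```

Request:
move_arm([
  [[-0.003,0.055,0],[0,0,0.097],40],
  [[-0.003,0.055,0],[0,0,0.097],40],
  [[-0.003,0.055,0],[0,0,0.097],40],
  [[-0.002,0.03,0],[0,0,0.06],40],
  [[0,0,0],[0,0,0],40],
])

```text
time: 14.62
tcp_pos: [0.5234, 0.1989, 0.1103]
orientation: [3.138, 0.001, 2.061]
contact_force: [0.7, -0.2, 0.2]
width: 0.0354
grasp_force: 0.0
```

```bash
python3 - <<'E'
from h import *
s=readout.sense();v=s["tcp_pos"]-np.array([.598,.0525,0]);print(s["time"],s["tcp_pos"],s["contact_force"],np.hypot(v[0],v[1]),np.degrees(np.arctan2(v[1],v[0])),np.degrees(s["orientation"][2]))
im=shot("wrist","w6")
for n,z in dict(keeper_end=.094,catch=.082,keeper_pivot=.094).items():
    for d in spotter.spot_point("wrist",n)[:1]: print(n,round(d["conf"],2),np.array(d["xy"]).round(),onz("wrist",d["xy"],z))
E
```

```text
14.6167 [0.52336409 0.1989214  0.11030108] [ 0.70249717 -0.22055068  0.16394737] 0.16434642048060386 117.00946894371748 118.09301176476845
keeper_end 0.72 [304. 184.] [0.49589963 0.22397452 0.094     ]
catch 0.88 [396. 214.] [0.55551526 0.23090209 0.082     ]
```

View pics/w6.png

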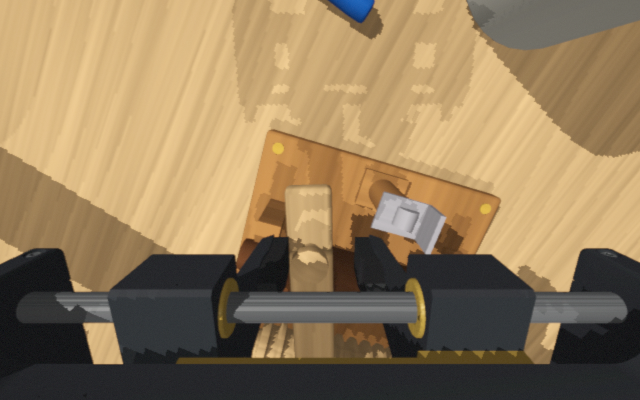

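Bar end at (308,187) is approaching the catch plate at (408,218), following the trailing finger. About 19° remain.

Request:
move_arm([
  [[-0.002,0.047,0],[0,0,0.083],40],
  [[-0.002,0.047,0],[0,0,0.083],40],
  [[-0.001,0.025,0],[0,0,0.045],40],
  [[0,0.015,0],[0,0,0.025],40],
  [[0,0,0],[0,0,0],40],
])

```text
time: 15.23
tcp_pos: [0.5584, 0.2116, 0.1089]
orientation: [3.141, 0.0, 1.815]
contact_force: [0.1, -0.7, 0.6]
width: 0.035
grasp_force: 0.0
```

Request:
move_arm([
  [[0,0.01,0],[0,0,0.017],40],
  [[0,0.01,0],[0,0,0.017],40],
  [[0,0,0],[0,0,0],40],
])

```text
time: 15.48
tcp_pos: [0.5625, 0.2126, 0.1085]
orientation: [-3.138, 0.001, 1.778]
contact_force: [-4.2, -1.6, 3.2]
width: 0.0352
grasp_force: 2.2
```

Request:
move_arm([
  [[0,0.01,0],[0,0,0.017],40],
  [[0,0,0],[0,0,0],40],
])

```text
time: 15.65
tcp_pos: [0.566, 0.2134, 0.1085]
orientation: [-3.14, 0.0, 1.761]
contact_force: [-2.6, -1.1, 1.7]
width: 0.0352
grasp_force: 1.7
```

Request:
move_arm([
  [[0,0.01,0],[0,0,0],40],
  [[0,0,0],[0,0,0],40],
])

```text
time: 15.82
tcp_pos: [0.5708, 0.2148, 0.1088]
orientation: [3.139, -0.0, 1.762]
contact_force: [0.1, 0.2, 0.5]
width: 0.0353
grasp_force: 0.0
```

Request:
move_arm([
  [[0,0.01,0],[0,0,0],40],
  [[0,0,0],[0,0,0],40],
])

```text
time: 15.98
tcp_pos: [0.5733, 0.2152, 0.1086]
orientation: [3.141, -0.0, 1.762]
contact_force: [0.1, 0.1, -0.5]
width: 0.0354
grasp_force: 0.0
```

```bash
python3 - <<'E'
from h import *
s=readout.sense();print(s["time"],s["tcp_pos"],s["contact_force"])
imaging.camera("wrist")
for n,z in dict(keeper_end=.094,catch=.082).items():
    for d in spotter.spot_point("wrist",n)[:1]: print(n,round(d["conf"],2),np.array(d["xy"]).round(),onz("wrist",d["xy"],z))
E
```

```text
15.9833 [0.57326144 0.21521615 0.10864986] [ 0.07738395  0.05469143 -0.54304755]
keeper_end 0.96 [306. 187.] [0.55798173 0.24650142 0.094     ]
catch 0.65 [305. 203.] [0.55898345 0.23300144 0.082     ]
```

The force peaked and then vanished, which suggests it snapped home. I'll press gently against the stop to confirm.

Request:
move_arm([
  [[0,0.007,0],[0,0,0],40],
  [[0,0,0],[0,0,0],40],
])

```text
time: 16.3
tcp_pos: [0.5736, 0.2152, 0.1084]
orientation: [-3.139, 0.0, 1.761]
contact_force: [-5.0, -1.0, 3.2]
width: 0.0351
grasp_force: 2.4
```

Request:
move_arm([
  [[0,0.007,0],[0,0,0],40],
  [[0,0,0],[0,0,0],40],
])

```text
time: 16.47
tcp_pos: [0.5738, 0.2153, 0.1081]
orientation: [-3.135, 0.0, 1.761]
contact_force: [-9.9, -1.4, 6.6]
width: 0.0354
grasp_force: 4.9
```

It is rigid against the stop. Back to centre and rise clear.

Request:
move_arm([
  [[0,-0.02,0],[0,0,0],40],
  [[0,-0.01,0],[0,0,0],44],
  [[0,0,0],[0,0,0],44],
  [[0,0,-0.03],[0,0,0],44],
  [[0,0,-0.08],[0,0,0],44],
])

```text
time: 16.88
tcp_pos: [0.5657, 0.2132, 0.1387]
orientation: [-3.135, 0.001, 1.761]
contact_force: [-0.9, 0.3, -0.7]
width: 0.0385
grasp_force: 0.0
```

Request:
move_arm([
  [[0,0,-0.13],[0,0,0],44],
  [[0,0,-0.13],[0,0,0],44],
  [[-0.1,0,-0.08],[0,0,0],44],
  [[-0.13,0,0],[0,0,0],44],
  [[0,0,0],[0,0,0],44],
])

```text
time: 17.3
tcp_pos: [0.5844, 0.1418, 0.2482]
orientation: [3.134, 0.004, 1.759]
contact_force: [-0.1, -0.8, -0.9]
width: 0.0385
grasp_force: 0.0
```

```bash
python3 - <<'E'
from h import *
s=readout.sense();print(s["time"],s["tcp_pos"],s["contact_force"])
im=shot("wrist","w7")
for n,z in dict(keeper_end=.094,keeper_pivot=.094,catch=.082,rolling_pin=.058).items():
    for d in spotter.spot_point("wrist",n)[:1]: print(n,round(d["conf"],2),np.array(d["xy"]).round(),onz("wrist",d["xy"],z))
E
```

```text
17.3 [0.58439608 0.14184892 0.24816604] [-0.0698027  -0.79125201 -0.94117892]
keeper_end 0.61 [313.  74.] [0.55410529 0.2492407  0.094     ]
keeper_pivot 0.95 [321. 268.] [0.59871647 0.05306975 0.094     ]
catch 0.81 [310.  93.] [0.55374535 0.23360192 0.082     ]
rolling_pin 0.95 [114. 300.] [ 0.34755993 -0.06291733  0.058     ]
```

View pics/w7.png

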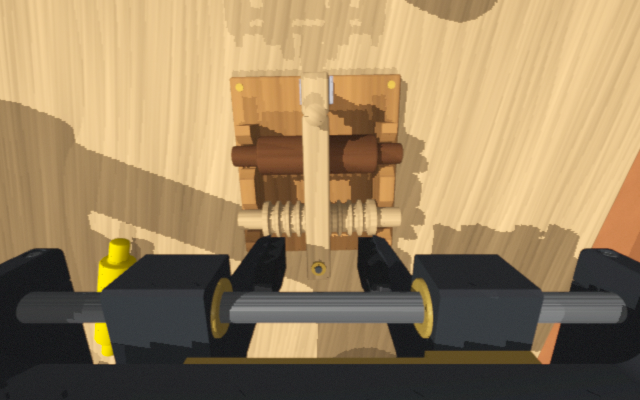

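The bar lies straight across both pins from the pivot at (320,268) to its end at (315,75), on the catch plate and against the stop. Both pins sit in their notches and the gripper is clear, so I'm handing in.

```bash
python3 -c "
from workcell import arm
print(arm.close_job())"
```

```text
the job is handed in; nothing more can be done
None
```

The olive-wood pin is seated in the empty place beside the grooved pin and released, and the keeper bar is snapped shut over both; I handed the job in at about 17 s, and no verdict came back.

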